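# Put a circuit board away in the dry cabinet and shut its door on the catch

### The job

Put the green power-supply board away in the dry cabinet: set it down flat on the pulled-out tray (do not drop it), slide the tray fully home, and push the glass door shut, without slamming it, until it snaps fully home on its catch. Do not disturb the multimeter, the solder spool or the bottle on the bench.

Things in the scene. Friction and masses are not known exactly. Their poses are not given: they have to be found in the camera images.
- dry_cabinet: desktop dry cabinet fixed to the bench, light grey shell 280 wide x 270 deep x 250 high. Origin: centre of its underside, on the bench. Its -x points out of the front, +y to the hinge side, z up; front plane (rim of the opening) at its x = -135. At the start its door is open and its tray pulled out of the front. Inside, a fixed shelf with reels is 158 above the bench, 70 behind the front plane
- door (a joint): door angle, rad: 0 = shut, grows as it opens out of the front (stop at 1.9); seen from above, shutting turns it anticlockwise. Side-hinged panel, dark frame and glass, 280 wide, 24 thick, 12 to 250 above the bench (top level with the cabinet's), 0.9 kg. Damped hinge, swings with 2 N, stays where left. A tray over 3 mm out keeps it from shutting; the door can push it in
- door_strike (a point): strike of the door catch: steel bracket 25 deep on the door's inner face, 258 from the hinge line, 214 above the bench. It meets a spring roller under the cabinet's roof at a door angle of about 0.06, must be pushed over it with about 10 N at the opening edge (more nearer the hinge) to about 0.025, then snaps to 0. Left on the roller the door is not shut
- door_hinge (a point): point on the upright hinge line, 250 above the bench (level of the door's top). The line is on the door's inner face at its left edge as seen from the front: cabinet x = -135, y = +140. The point turns with the door: its -y runs along the door to the opening edge (280 away), its -x points out of the outer face, 24 from the hinge line
- door_handle (a point): grip point on the door's steel handle: an upright round bar 10 thick and 100 long (105 to 205 above the bench), 30 off the outer face, 258 from the hinge line; this point is 10 below the bar's upper end. The outer face between handle and hinge is flat
- tray (a joint): how far the tray is pulled out, m: 0 = fully home (front lip 3 mm inside the front plane), stop at 0.18; slides along the cabinet's x with about 1.5 N of friction and stays where it is left
- tray_floor (a point): centre of the tray floor's upper face, 57 above the bench; moves with the tray. Bare aluminium tray, 200 (along the slide) x 236 wide overall, with 3 mm thick lips: side and back lips 14 high, front lip 30 high above the floor. Axes as the cabinet's: -x out of the front, y across
- tray_lip (a point): middle of the top edge of the tray's front lip, on its outer face, 87 above the bench; moves with the tray. The lip is upright, flat and 33 tall: push it towards the cabinet's +x to slide the tray in
- board: green power-supply board 160 (x) x 100 (y), 52 high, about 0.3 kg, loose, on four 10 mm standoffs. Origin: centre of its underside, at the feet. Circuit board 10 to 13 above the feet. In the middle a finned aluminium heatsink 70 (x) x 36 (y), 13 to 52 above the feet: grip it across y from above; beside it the board is free for 32 (only parts 2 high). Taller parts (to 39) only beyond |x| = 42
- multimeter: bystander: yellow and black handheld multimeter 186 (x) x 86 (y) x 40, loose, flat on the bench. Origin: centre of its underside
- solder_spool: bystander: black and orange spool of solder, 62 across, 52 high, standing on the bench, loose. Origin: centre of its underside
- spray_bottle: bystander: white bottle with a red cap, 54 across, 150 high, standing on the bench, loose. Origin: centre of its underside

How it is judged (in metres and radians):
On the way, in this order (a step that is already met when the one before it is completed fails the run):
1. the board stands flat on the tray, released (z of board in the frame of tray_floor between -0.004 and 0.005 m and angle between board's own z axis and vertical below 0.06 rad and x of board in the frame of tray_floor between -0.055 and 0.055 m and y of board in the frame of tray_floor between -0.06 and 0.06 m and contact force between the fingers and board below 0.05 N), for 0.2 s.
2. the door is shut on its catch (value of joint door below 0.015 rad), for 0.2 s.
At the end, for the whole second after the job is handed in: the door is shut on its catch (under 0.015 rad), the tray is home (under 12 mm out), and the board stands still, released, on its feet on the tray floor (within 5 mm of the floor's height, under 0.06 rad of tilt, centre within 55 mm along the slide and 60 mm across of the tray's centre) (all of step 1 and value of joint door below 0.015 rad and value of joint tray below 0.012 m and linear speed of board below 0.02 m/s); the robot touches nothing.
It fails at once if the yellow and black multimeter is shifted by more than 25 mm or tipped (distance of multimeter from where it was at the start of the episode above 0.025 m or angle between multimeter's own z axis and vertical above 0.35 rad).
It fails at once if the spool of solder is shifted by more than 25 mm or tipped (distance of solder_spool from where it was at the start of the episode above 0.025 m or angle between solder_spool's own z axis and vertical above 0.35 rad).
It fails at once if the white bottle is shifted by more than 25 mm or tipped (distance of spray_bottle from where it was at the start of the episode above 0.025 m or angle between spray_bottle's own z axis and vertical above 0.35 rad).
It fails at once if the door is slammed (it swings shut faster than 3.5 rad/s) (velocity of joint door below -3.5 rad/s).
It fails at once if the board is dropped (it falls freely by more than about 18 mm) (contact force between board and anything else below 0.05 N and linear speed of board above 0.6 m/s).
It also fails if it takes over 64 s, if anything falls off the work surface, if the arm or the gripper's body presses on something with over 40 N, if the wrist force passes 120 N, or if a joint passes its speed limit or range.

### The arm

A 7-joint arm with a two-finger parallel gripper is mounted at the origin on the work surface. World frame = base frame: x ahead of the robot, y to its left, z up, the work surface at z = 0. Lengths are in mm, angles in degrees, forces in N, time in s.
With the tool pointing down it reaches from about 425 to 925 mm from the base axis. Payload 6.8 kg.
Tool frame: the origin (TCP) lies midway between the tips of the shut fingers; the grasp point (between the pads) lies 19 mm behind it; z points along the fingers, y is the line along which they close (so a half turn about z gives the same grasp; the last joint's range is limited). The gripper opens to 85 mm and grips with 20 to 120 N. Pads are 22 mm wide; open, the fingers measure 114 mm over their backs; the gripper's body (76 mm by 85 mm) begins 54 mm behind the grasp point. The pads swing forward as they close: fully open they stand 13 mm farther back than shut.
Start: joints at [-6.194, 27.33, 1.283, 89.118, -0.659, 63.558, -4.761], TCP at [675.016, 0.007, 231.308] pointing down, gripper open.
Joint ranges: [-169.35, 169.35], [-19.33, 120.38], [-80.79, 83.38], [13.8, 139.57], [-78.32, 258.32], [9.67, 109.79], [-169.56, 169.56]. Speed limits (degrees/s): [136.94, 136.94, 180, 180, 180, 180, 180].

### API

Orientations are given as [roll, pitch, yaw] about the fixed x, y, z axes, in that order (R = Rz(yaw) Ry(pitch) Rx(roll)).
In Python, from plant import robot, read_camera, camera_model gives the robot as it stands.
- The arm moves only by the tool send_rows, never from a script. Its argument "steps" is a list that holds one entry, the list of rows, each a list of 7 numbers: the opening, from 0 (shut) to 1 (fully open), then the shift along the world's x, y, z in m, then the turn, a rotation vector about the world's x, y, z in rad. In form: [[[jaw, tx, ty, tz, rx, ry, rz], ...]]. A call has 1 to 20 rows; each row is the pose to reach, as a shift and turn from the pose commanded when the call began; what a row does not reach only later rows make up. A row lasts 1/12 s, in which the tool goes at most 41.7 mm and 7.16 degrees, less where a joint would pass 70% of its speed; a pose out of reach is approached as far as the arm can. A call with a gripper value outside its range is refused whole. The fingers move at their own pace and stop on an object; "newtons" is the grip in N (left out, the last holds). Time passes only in rows, so rows that repeat a pose let the fingers close. It gives the time, the measured TCP pose, the force, the opening and the grip force at its end, in the units of the state.
- robot.get_obs(): the state, without advancing time (a new reading comes with each control period).
- read_camera(name): name is "scene" or "side" or "wrist"; returns the picture (400x640x3 uint8, red, green, blue); there is no depth.
- camera_model(name): a dict with "fx", "fy", "cx", "cy" (pixels), "dist_coeffs" ([k1, k2, p1, p2, k3] as OpenCV has them; the pictures are not rectified), "pose" (4x4, takes a point from camera to world coordinates); the wrist camera has in their place "tool_from_camera" (4x4, takes a point from camera to tool coordinates, whose origin is the TCP and whose axes are the flange's). Camera axes: x right, y down, z forward; pixel columns grow to the right and rows downward; lengths in mm; the calibration is good to about 2 mm. A picture is of the moment at which its call begins: read the wrist's pose just before it. camera_model takes no time and is no camera call.
- robot.finish_job(): hands the job in; it is judged then, once.
The state is a dict: "time_s": time; "joint_pos": joint angles; "qd": joint speeds; "joint_torque": joint torques, N m; "eef_pos": TCP position; "ee_rot": TCP orientation; "force": force on the tool from outside, world axes, zero at the start; "moment": the same for the moment, N m; "finger_gap": finger opening in mm; "grip_force": force on a finger pad.
Only numpy, scipy, OpenCV 4.12 (cv2) and the standard library are available. Lean on these libraries where they do the work, as an engineer would, in place of code of your own. Each camera call takes 0.05 s, during which the arm holds its last target. There are 200 camera calls.

## Working session

There is one attempt and no reset: what is moved stays moved. The work goes in short steps, Python scripts to look and compute and a tool call to move; the robot and the scene stay as the last step left them, time stands still between calls to the robot, and variables do not carry over. Pictures are saved under pics/ and viewed, at most 10 in all, crops included, and the job is handed in when it is done.

Besides the shell and the picture viewer there is one more tool, called after "Request:" as name(argument=value, ...) on one line, values as JSON. send_rows: Moves the arm, as the interface text tells. Its arguments: {"type":"object","properties":{"steps":{"type":"array"},"newtons":{"type":"number"}},"required":["steps"]}

```bash
mkdir -p pics; cat > h.py <<'E'
import numpy as np, cv2
from plant import robot, read_camera, camera_model
def ray(name,uv):
    m=camera_model(name); K=np.array([[m['fx'],0,m['cx']],[0,m['fy'],m['cy']],[0,0,1.]])
    p=cv2.undistortPoints(np.array(uv,float).reshape(-1,1,2),K,np.array(m['dist_coeffs'],float)).reshape(-1,2)
    T=np.array(m['pose']) ; d=np.c_[p,np.ones(len(p))]@T[:3,:3].T
    return T[:3,3],d
def onz(name,uv,z):
    o,d=ray(name,uv); return o+d*((np.asarray(z)-o[2])/d[:,2])[:,None]
def tri(uv1,uv2,n1='scene',n2='side'):
    o1,d1=ray(n1,uv1);o2,d2=ray(n2,uv2);out=[]
    for a,b in zip(d1,d2):
        s=np.linalg.lstsq(np.c_[a,-b],o2-o1,rcond=None)[0]
        p,q=o1+s[0]*a,o2+s[1]*b; out.append(np.r_[(p+q)/2,np.linalg.norm(p-q)])
    return np.array(out)
def proj(name,P):
    m=camera_model(name); K=np.array([[m['fx'],0,m['cx']],[0,m['fy'],m['cy']],[0,0,1.]])
    T=np.linalg.inv(np.array(m['pose']))
    return cv2.projectPoints(np.array(P,float).reshape(-1,3),cv2.Rodrigues(T[:3,:3])[0],T[:3,3],K,np.array(m['dist_coeffs'],float))[0].reshape(-1,2)
E
python3 - <<'E'
from h import *
for n in('scene','side'):
    cv2.imwrite(f'pics/{n}0.png',read_camera(n)[:,:,::-1]); m=camera_model(n); print(np.round(m['pose'],2).tolist(),m['fx'])
print(robot.get_obs())
E
```

```text
[[0.78, 0.59, -0.2, 826.75], [0.62, -0.74, 0.26, -316.29], [0.0, -0.33, -0.95, 1487.69], [0.0, 0.0, 0.0, 1.0]] 499.7561813589122
[[-0.55, -0.79, 0.27, 226.52], [-0.83, 0.52, -0.17, 267.67], [-0.01, -0.32, -0.95, 1389.9], [0.0, 0.0, 0.0, 1.0]] 489.09760616347813
{'time_s': 0.1, 'joint_pos': array([-6.1954611 , 27.37156958,  1.28228983, 89.17356254, -0.65742107,
       63.55716656, -4.76142254]), 'qd': array([ 0.00354307, -0.11566271,  0.02407892, -0.09159553,  0.05853314,
        0.047175  ,  0.10463657]), 'joint_torque': array([ 5.69385389e-03, -5.97765398e+01,  1.61440808e+00, -2.81952703e+01,
        1.29656185e-02,  5.02699884e-03, -1.13572563e-05]), 'eef_pos': array([ 6.74461520e+02, -2.16123235e-02,  2.30410946e+02]), 'ee_rot': array([-1.79905514e+02,  9.22786030e-03,  9.00015376e+01]), 'force': array([0.06844445, 0.07403808, 0.88334634]), 'moment': array([ 0.00366636,  0.0484387 , -0.0056124 ]), 'grip_force': 0.0, 'finger_gap': 85.37092894712457}
```

View pics/scene0.png

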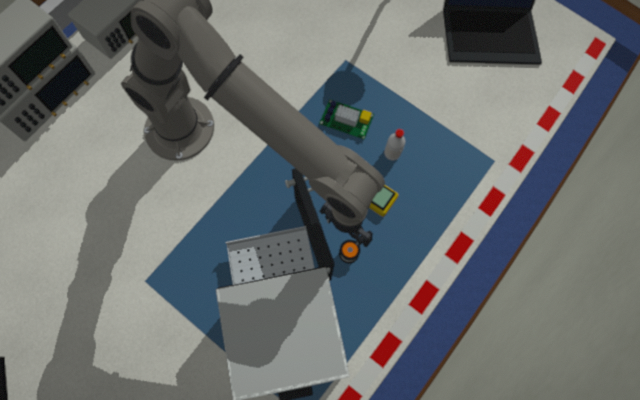

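View pics/side0.png

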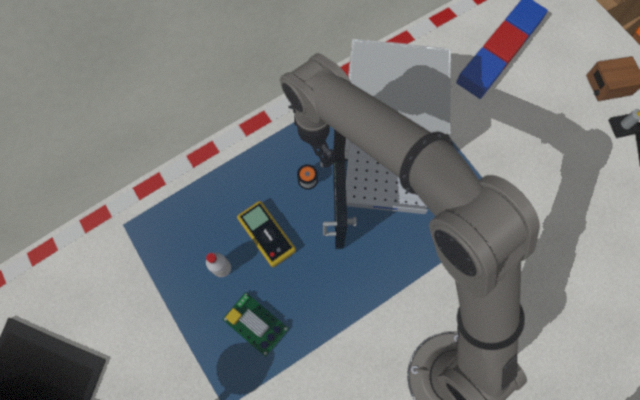

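Scene: the board is at (347,118), cabinet top corners about (217,288), (331,268), (347,374), (235,398), door top edge from (330,270) to (297,172), and tray at (270,255). Side: the board is at (257,322), door at (340,190), handle at (330,228) and tray at (385,180). Next I'll zoom in and measure.

```bash
python3 - <<'E'
from h import *
a=cv2.imread('pics/scene0.png');b=cv2.imread('pics/side0.png')
cv2.imwrite('pics/z1.png',cv2.resize(a[160:400,200:400],None,fx=2.5,fy=2.5,interpolation=3)) 
cv2.imwrite('pics/z2.png',cv2.resize(b[30:260,290:470],None,fx=2.6,fy=2.6,interpolation=3))
for n,im in(('scene',a),('side',b)):
    hsv=cv2.cvtColor(im,cv2.COLOR_BGR2HSV)
    for nm,lo,hi,z in(('board',(40,80,30),(85,255,255),12),('yellow',(20,120,90),(35,255,255),40),('orange',(5,150,120),(18,255,255),52),('red',(0,150,100),(4,255,255),150)):
        m=cv2.inRange(hsv,lo,hi)
        if nm=='board': m=cv2.morphologyEx(m,cv2.MORPH_CLOSE,np.ones((5,5)))
        cs=cv2.findContours(m,0,2)[0]
        for c in sorted(cs,key=cv2.contourArea)[::-1][:3]:
            if cv2.contourArea(c)<25: continue
            r=cv2.minAreaRect(c); P=onz(n,c.reshape(-1,2),z)
            R=cv2.minAreaRect(P[:,:2].astype(np.float32)); print(n,nm,np.round(r[0]),cv2.contourArea(c),np.round(R[0]),np.round(R[1]),round(R[2],1))
# heatsink: low saturation pixels in board window
for n,im,w in(('scene',a,(95,142,318,375)),('side',b,(290,358,222,292))):
    hsv=cv2.cvtColor(im,cv2.COLOR_BGR2HSV); m=cv2.inRange(hsv,(0,0,120),(179,50,255)); k=np.zeros_like(m); k[w[0]:w[1],w[2]:w[3]]=m[w[0]:w[1],w[2]:w[3]]
    c=max(cv2.findContours(k,0,2)[0],key=cv2.contourArea); P=onz(n,c.reshape(-1,2),52)
    R=cv2.minAreaRect(P[:,:2].astype(np.float32)); print(n,'hs',cv2.minAreaRect(c)[0],R)
E
```

```text
scene board [346. 119.] 609.5 [419. 371.] [158. 101.] 17.6
scene yellow [384. 200.] 107.5 [688. 208.] [53. 86.] 4.0
scene yellow [365. 115.] 78.5 [468. 407.] [33. 35.] 17.9
scene orange [350. 250.] 151.0 [701.  16.] [41. 39.] 38.5
scene red [386. 349.] 469.5 [ 943. -160.] [41. 83.] 0.2
scene red [423. 297.] 419.0 [943.  13.] [40. 81.] 0.0
scene red [459. 247.] 374.0 [943. 187.] [40. 81.] 0.3
side board [255. 324.] 1264.0 [418. 369.] [159.  99.] 17.4
side yellow [276. 247.] 180.5 [564. 207.] [83. 83.] 3.4
side yellow [233. 316.] 129.0 [464. 407.] [32. 34.] 13.5
side yellow [256. 220.] 83.5 [664. 212.] [85. 83.] 3.2
side orange [307. 174.] 141.0 [698.  14.] [41. 41.] 56.8
side red [505.  41.] 825.0 [ 697. -728.] [ 90. 127.] 17.0
side red [ 95. 218.] 306.5 [877. 587.] [77. 36.] 89.7
side red [ 42. 251.] 295.5 [877. 758.] [78. 36.] 89.7
scene hs (347.3453674316406, 112.90206909179688) ((420.2076721191406, 371.47918701171875), (63.020931243896484, 31.905879974365234), 15.100367546081543)
side hs (253.40162658691406, 322.9179992675781) ((416.530517578125, 368.9201965332031), (66.27715301513672, 35.519657135009766), 17.40290641784668)
```

View pics/z1.png

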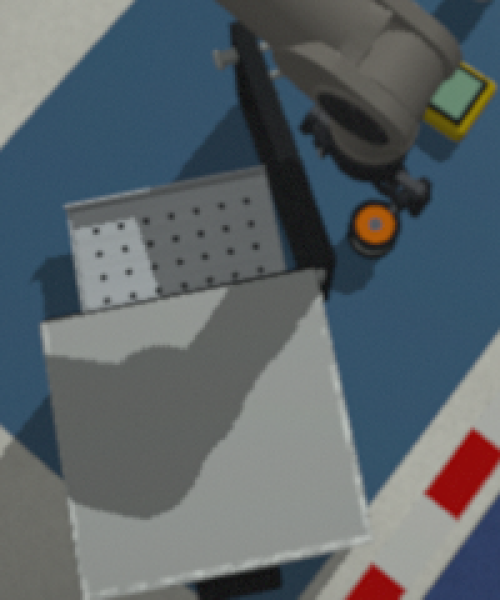

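View pics/z2.png

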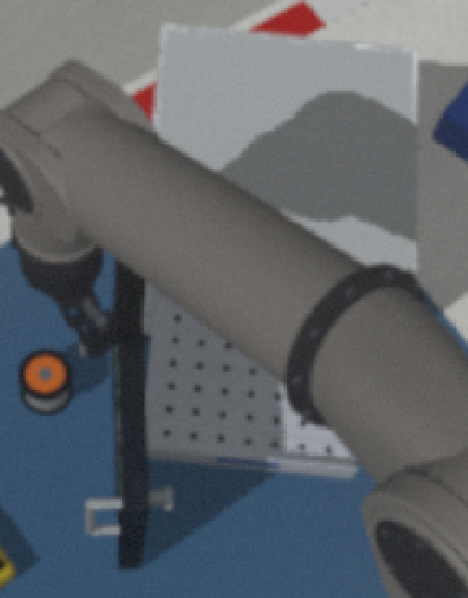

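The cabinet top corners in z1 are at (42,323), (325,268), (370,540) and (84,598). The tray's front lip runs (66,207) to (268,167). The door's top edge runs from (330,265) to (238,25).

```bash
python3 - <<'E'
from h import *
z1=lambda p:np.array(p)/2.5+[200,160]-0.3
z2=lambda p:np.array(p)/2.6+[290,30]-0.3
np.set_printoptions(suppress=True,precision=1)
print('cab',onz('scene',z1([(42,323),(325,268),(370,540),(84,598)]),250))
print('cab side',onz('side',z2([(163,25),(418,55)]),250))
print('lip',onz('scene',z1([(66,207),(268,167)]),87)); print('lip side',onz('side',z2([(148,458),(357,470)]),87))
print('door scene',onz('scene',z1([(233,25),(247,22),(332,262),(318,268)]),250))
print('door side',onz('side',z2([(119,568),(142,568)]),250))
print('strike',onz('side',z2([(172,498)]),214),'handle',onz('side',z2([(90,503)]),205))
print('handle scene/strike',onz('scene',z1([(216,57)]),205))
E
```

```text
cab [[ 520.3 -316.5  250. ]
 [ 705.4  -97.1  250. ]
 [ 900.3 -276.9  250. ]
 [ 723.4 -486.4  250. ]]
cab side [[ 899.6 -276.1  250. ]
 [ 717.8 -486.   250. ]]
lip [[ 411.9 -198.9   87. ]
 [ 564.1  -15.7   87. ]]
lip side [[ 542.6  -18.8   87. ]
 [ 406.3 -199.2   87. ]]
door scene [[ 466.5   48.9  250. ]
 [ 476.1   60.9  250. ]
 [ 707.1  -87.9  250. ]
 [ 699.9 -101.5  250. ]]
door side [[430.4  99.  250. ]
 [418.7  81.5 250. ]]
strike [[465.7  12.7 214. ]] handle [[507.3  79.8 205. ]]
handle scene/strike [[462.9  21.1 205. ]]
```

Request:
send_rows(steps=[[[1, -0.2565, 0.37, 0, 0, 0, 1.876], [1, -0.2565, 0.37, 0, 0, 0, 1.876], [1, -0.2565, 0.37, 0, 0, 0, 1.876], [1, -0.2565, 0.37, 0, 0, 0, 1.876], [1, -0.2565, 0.37, 0, 0, 0, 1.876], [1, -0.2565, 0.37, 0, 0, 0, 1.876], [1, -0.2565, 0.37, 0, 0, 0, 1.876], [1, -0.2565, 0.37, 0, 0, 0, 1.876], [1, -0.2565, 0.37, 0, 0, 0, 1.876], [1, -0.2565, 0.37, 0, 0, 0, 1.876], [1, -0.2565, 0.37, 0, 0, 0, 1.876], [1, -0.2565, 0.37, 0, 0, 0, 1.876], [1, -0.2565, 0.37, 0, 0, 0, 1.876], [1, -0.2565, 0.37, 0, 0, 0, 1.876], [1, -0.2565, 0.37, 0, 0, 0, 1.876], [1, -0.2565, 0.37, 0, 0, 0, 1.876], [1, -0.2565, 0.37, 0, 0, 0, 1.876], [1, -0.2565, 0.37, 0, 0, 0, 1.876], [1, -0.2565, 0.37, 0, 0, 0, 1.876]]])

```text
time_s: 1.68
eef_pos: [418.5, 369.9, 231.2]
ee_rot: [-180.0, -0.0, -162.7]
force: [0.1, 0.1, -0.3]
finger_gap: 85.5
grip_force: 0.0
```

```bash
cat >> h.py <<'E'
from scipy.spatial.transform import Rotation as Ro
def wristpose():
    s=robot.get_obs(); T=np.eye(4); T[:3,:3]=Ro.from_euler('xyz',s['ee_rot'],degrees=True).as_matrix(); T[:3,3]=s['eef_pos']
    return T@np.array(camera_model('wrist')['tool_from_camera'])
_cm=camera_model; WP=[None]
def camera_model(n):
    m=dict(_cm(n))
    if n=='wrist': m['pose']=WP[0]
    return m
def shot(n,f=None):
    if n=='wrist': WP[0]=np.eye(4); w=_cm('wrist'); s=robot.get_obs(); T=np.eye(4); T[:3,:3]=Ro.from_euler('xyz',s['ee_rot'],degrees=True).as_matrix(); T[:3,3]=s['eef_pos']; WP[0]=T@np.array(w['tool_from_camera'])
    im=read_camera(n)[:,:,::-1].copy()
    if f: cv2.imwrite('pics/'+f,im)
    return im
E
sed -i '/^def wristpose/,/return T@np.array(camera_model/d' h.py
python3 - <<'E'
from h import *
np.set_printoptions(suppress=True,precision=1)
w=shot('wrist','w1.png')
s=robot.get_obs(); print(s['time_s'],s['eef_pos'],s['ee_rot'],s['joint_pos'],WP[0])
hsv=cv2.cvtColor(w,cv2.COLOR_BGR2HSV)
m=cv2.morphologyEx(cv2.inRange(hsv,(40,80,30),(85,255,255)),cv2.MORPH_CLOSE,np.ones((9,9)))
c=max(cv2.findContours(m,0,2)[0],key=cv2.contourArea); print(c.reshape(-1,2).min(0),c.reshape(-1,2).max(0))
print(cv2.minAreaRect(onz('wrist',c.reshape(-1,2),13)[:,:2].astype(np.float32)))
print('bottle',tri([(399,132)],[(211,257)]))
shot('scene','s1.png')
a=cv2.imread('pics/s1.png'); cv2.imwrite('pics/z3.png',np.hstack([cv2.resize(w,(480,300)),cv2.resize(a[160:300,210:345],None,fx=2.14,fy=2.14,interpolation=3)[:300]]))
E
```

```text
1.7333 [418.5 369.9 231.3] [-180.    -0.  -162.6] [-24.5  18.9 -28.8 103.7  10.4  60.   50.1] [[ -0.3   0.9   0.2 356.1]
 [  1.    0.3   0.1 349.3]
 [ -0.    0.3  -1.  374.6]
 [  0.    0.    0.    1. ]]
[274 101] [360 232]
((418.01043701171875, 367.68707275390625), (159.56484985351562, 99.38501739501953), 17.595422744750977)
bottle [[607.  368.  152.2   2.6]]
```

View pics/z3.png

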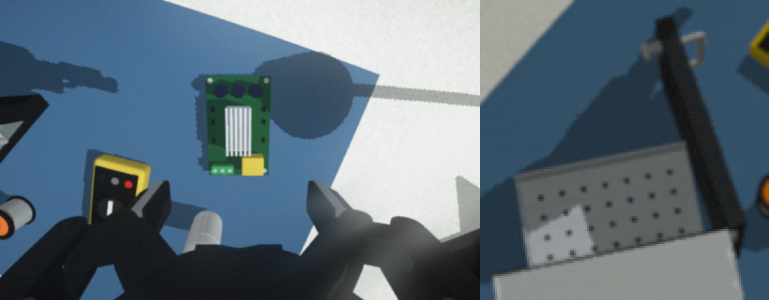

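The wrist view shows the heatsink centred at about (238,131) between the fingers, with free space on both sides. I'll descend and grip.

Request:
send_rows(steps=[[[1, 0, -0.001, -0.04, 0, 0, 0], [1, 0, -0.001, -0.08, 0, 0, 0], [1, 0, -0.001, -0.12, 0, 0, 0], [1, 0, -0.001, -0.15, 0, 0, 0], [1, 0, -0.001, -0.175, 0, 0, 0], [1, 0, -0.001, -0.195, 0, 0, 0], [1, 0, -0.001, -0.209, 0, 0, 0], [1, 0, -0.001, -0.209, 0, 0, 0], [0, 0, -0.001, -0.209, 0, 0, 0], [0, 0, -0.001, -0.209, 0, 0, 0], [0, 0, -0.001, -0.209, 0, 0, 0], [0, 0, -0.001, -0.209, 0, 0, 0], [0, 0, -0.001, -0.209, 0, 0, 0], [0, 0, -0.001, -0.209, 0, 0, 0], [0, 0, -0.001, -0.209, 0, 0, 0], [0, 0, -0.001, -0.209, 0, 0, 0]]], newtons=40)

```text
time_s: 3.12
eef_pos: [419.2, 369.5, 23.6]
ee_rot: [180.0, 0.1, -162.5]
force: [-0.4, -0.2, 6.8]
finger_gap: 35.5
grip_force: 39.7
```

```bash
python3 - <<'E'
from h import *
np.set_printoptions(suppress=True,precision=1)
# cabinet fit from second, unobstructed scene
b=cv2.imread('pics/s1.png'); cv2.imwrite('pics/z4.png',cv2.resize(b[150:400,205:365],None,fx=3.1,fy=2.4,interpolation=3)[:600])
c=np.array([(520.3,-316.5),(705.4,-97.1),(900.3,-276.9),(723.4,-486.4)]); m=np.array([(-135,-140),(-135,140),(135,140),(135,-140)],float)
A=cv2.estimateAffinePartial2D(m,c)[0]; print(A,np.degrees(np.arctan2(A[1,0],A[0,0])),np.hypot(A[0,0],A[1,0]))
E
```

```text
[[   0.8    0.6  710.4]
 [  -0.6    0.8 -296.5]] -40.07127849831988 0.981094200812571
```

View pics/z4.png

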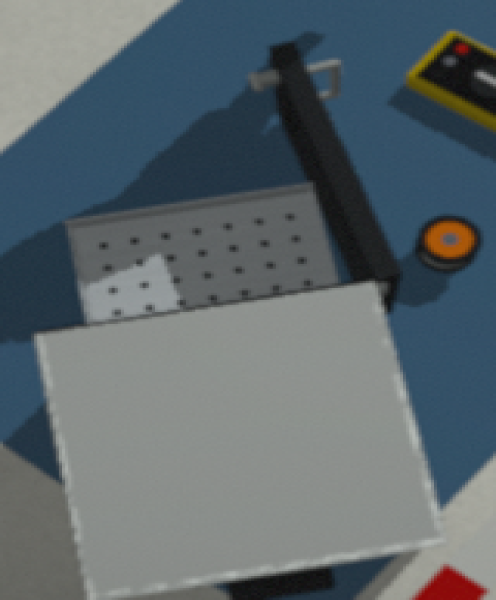

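z4 shows the whole cabinet top, with corners (35,336), (380,283), (441,542) and (92,598). The tray lip runs (67,221) to (312,183). The door's top edge runs (270,47)/(294,42) to (375,280)/(398,270). Gripper gap 35.5 mm confirms the grasp.

```bash
python3 - <<'E'
from h import *
np.set_printoptions(suppress=True,precision=1)
f=lambda p:np.array(p)/[3.1,2.4]+[205,150]-0.35
c=onz('scene',f([(35,336),(380,283),(441,542),(92,598)]),250)[:,:2]; m=np.array([(-135,-140),(-135,140),(135,140),(135,-140)],float)
mc=c-c.mean(0); H=m.T@mc; U,_,V=np.linalg.svd(H); R=(U@V).T; t=c.mean(0)
print(c,t,np.degrees(np.arctan2(R[1,0],R[0,0])),'res',(c-(m@R.T+t)))
L=onz('scene',f([(67,221),(312,183)]),87)[:,:2]; print('lip cab',(L-t)@R,L)
D=onz('scene',f([(270,47),(375,280),(294,42),(398,270)]),250)[:,:2]; print('door cab',(D-t)@R,D)
for a,b in((0,1),(2,3)): d=D[a]-D[b]; print(np.degrees(np.arctan2(d[1],d[0])),np.hypot(*d))
E
```

```text
[[ 520.4 -318.7]
 [ 701.6 -102.3]
 [ 898.5 -277.7]
 [ 725.1 -484.7]] [ 711.4 -295.9] -40.14462355332904 res [[ 2.5 -2.9]
 [ 3.1 -0.5]
 [-6.4 -1.8]
 [ 0.8  5.2]]
lip cab [[-293.7 -118.2]
 [-295.9  115. ]] [[ 410.7 -196.9]
 [ 559.3  -17.2]]
door cab [[-411.4  102.9]
 [-136.2  138.3]
 [-413.2  124.3]
 [-143.   158.8]] [[ 463.3   48. ]
 [ 696.5 -102.3]
 [ 475.7   65.6]
 [ 704.5  -82.3]]
147.19674483944317 277.4303864008513
147.1225547174975 272.4791540725156
```

Request:
send_rows(steps=[[[0, 0, 0, 0.02, 0, 0, 0], [0, 0, 0, 0.05, 0, 0, 0], [0, 0, 0, 0.09, 0, 0, 0], [0, 0, 0, 0.13, 0, 0, 0], [0, 0, 0, 0.17, 0, 0, 0], [0, 0, 0, 0.21, 0, 0, 0], [0, 0, 0, 0.25, 0, 0, 0], [0, 0, 0, 0.285, 0, 0, 0], [0, 0, 0, 0.3, 0, 0, 0], [0, 0, 0, 0.3, 0, 0, 0]]])

```text
time_s: 3.95
eef_pos: [419.5, 370.4, 326.8]
ee_rot: [179.8, 0.4, -162.5]
force: [0.2, 1.1, -3.5]
finger_gap: 35.4
grip_force: 42.0
```

Request:
send_rows(steps=[[[0, 0.006, -0.026, 0, 0, 0, -0.047], [0, 0.014, -0.06, 0, 0, 0, -0.11], [0, 0.023, -0.098, 0, 0, 0, -0.18], [0, 0.032, -0.137, 0, 0, 0, -0.25], [0, 0.041, -0.175, 0, 0, 0, -0.32], [0, 0.05, -0.213, 0, 0, 0, -0.39], [0, 0.059, -0.252, 0, 0, 0, -0.46], [0, 0.068, -0.29, 0, 0, 0, -0.53], [0, 0.077, -0.328, 0, 0, 0, -0.6], [0, 0.086, -0.367, 0, 0, 0, -0.67], [0, 0.095, -0.405, 0, 0, 0, -0.74], [0, 0.104, -0.443, 0, 0, 0, -0.81], [0, 0.113, -0.482, 0, 0, 0, -0.88], [0, 0.12, -0.512, 0, 0, 0, -0.94], [0, 0.126, -0.537, 0, 0, 0, -0.98], [0, 0.1285, -0.548, 0, 0, 0, -1.0036], [0, 0.1285, -0.548, 0, 0, 0, -1.0036], [0, 0.1285, -0.548, 0, 0, 0, -1.0036]]])

```text
time_s: 5.45
eef_pos: [546.1, -178.5, 320.4]
ee_rot: [-179.9, -0.2, 140.0]
force: [0.1, 0.6, -4.2]
finger_gap: 35.7
grip_force: 41.9
```

```bash
python3 - <<'E'
from h import *
np.set_printoptions(suppress=True,precision=1)
a=shot('wrist');b=shot('side');s=robot.get_obs();print(s['eef_pos'],s['ee_rot'],s['joint_pos'])
cv2.imwrite('pics/z5.png',np.hstack([cv2.resize(a,(480,300)),cv2.resize(b[60:260,270:470],(300,300))]))
E
```

```text
[ 546.6 -176.9  321.3] [-180.    -0.1  140.1] [13.2 13.8 -1.8 96.6  0.4 69.7 61.5]
```

View pics/z5.png

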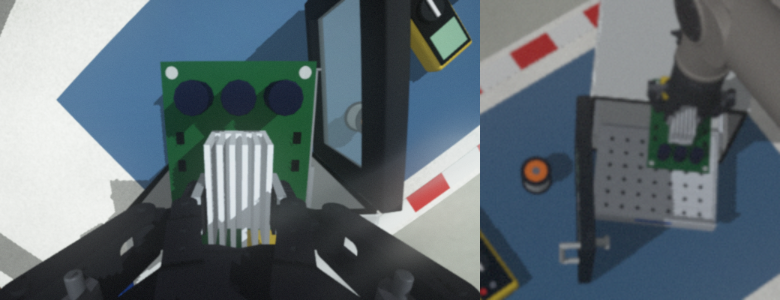

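The board hangs centred in the grip, with its back end over the roof line. I'll lower it 30 mm further out, slide it in above the lip, then set it down.

Request:
send_rows(steps=[[[0, -0.012, 0.01, 0, 0, 0, 0], [0, -0.023, 0.018, 0, 0, 0, 0], [0, -0.023, 0.018, -0.02, 0, 0, 0], [0, -0.023, 0.018, -0.05, 0, 0, 0], [0, -0.023, 0.018, -0.08, 0, 0, 0], [0, -0.023, 0.018, -0.11, 0, 0, 0], [0, -0.023, 0.018, -0.14, 0, 0, 0], [0, -0.023, 0.018, -0.165, 0, 0, 0], [0, -0.023, 0.018, -0.185, 0, 0, 0], [0, -0.023, 0.018, -0.198, 0, 0, 0], [0, -0.023, 0.018, -0.204, 0, 0, 0], [0, -0.023, 0.018, -0.204, 0, 0, 0], [0, -0.015, 0.011, -0.204, 0, 0, 0], [0, -0.007, 0.005, -0.204, 0, 0, 0], [0, 0, -0.001, -0.204, 0, 0, 0], [0, 0, -0.001, -0.204, 0, 0, 0], [0, 0, -0.001, -0.214, 0, 0, 0], [0, 0, -0.001, -0.224, 0, 0, 0], [0, 0, -0.001, -0.23, 0, 0, 0], [0, 0, -0.001, -0.23, 0, 0, 0]]])

```text
time_s: 7.22
eef_pos: [545.0, -179.3, 90.0]
ee_rot: [-179.9, -0.2, 140.0]
force: [-0.4, 0.4, -3.0]
finger_gap: 35.5
grip_force: 41.8
```

```bash
python3 - <<'E'
from h import *
np.set_printoptions(suppress=True,precision=1)
a=shot('wrist');b=shot('side');s=robot.get_obs();print(s['eef_pos'],s['ee_rot'],s['force'])
cv2.imwrite('pics/z6.png',np.hstack([cv2.resize(a,(480,300)),cv2.resize(b[60:260,270:470],(300,300))]))
E
```

```text
[ 546.3 -179.7   91.6] [-180.    -0.1  140. ] [ 0.5 -0.5 -3.2]
```

View pics/z6.png

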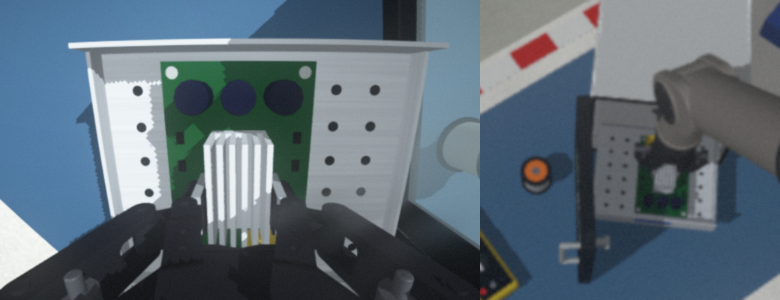

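The board is inside the lips, with its front edge at row 62 against the lip at about row 50, and parallel to it. I'll lower it the last stretch.

Request:
send_rows(steps=[[[0, 0.002, -0.002, -0.002, 0, 0, 0], [0, 0.002, -0.002, -0.004, 0, 0, 0], [0, 0.002, -0.002, -0.006, 0, 0, 0], [0, 0.002, -0.002, -0.008, 0, 0, 0], [0, 0.002, -0.002, -0.01, 0, 0, 0], [0, 0.002, -0.002, -0.01, 0, 0, 0], [0, 0.002, -0.002, -0.01, 0, 0, 0]]])

```text
time_s: 7.9
eef_pos: [548.9, -181.9, 82.2]
ee_rot: [-180.0, -0.0, 140.0]
force: [-0.1, 0.0, -3.7]
finger_gap: 35.3
grip_force: 41.8
```

Request:
send_rows(steps=[[[0, 0, 0, -0.001, 0, 0, 0], [0, 0, 0, -0.001, 0, 0, 0], [0, 0, 0, -0.002, 0, 0, 0], [0, 0, 0, -0.002, 0, 0, 0], [0, 0, 0, -0.002, 0, 0, 0]]])

```text
time_s: 8.32
eef_pos: [549.3, -182.2, 80.6]
ee_rot: [180.0, 0.0, 140.0]
force: [-0.5, 0.1, -0.5]
finger_gap: 35.5
grip_force: 42.2
```

The tray floor now carries the weight. Releasing.

Request:
send_rows(steps=[[[0, 0, 0, -0.001, 0, 0, 0], [0, 0, 0, -0.001, 0, 0, 0], [0.5, 0, 0, -0.001, 0, 0, 0], [1, 0, 0, -0.001, 0, 0, 0], [1, 0, 0, -0.001, 0, 0, 0], [1, 0, 0, -0.001, 0, 0, 0], [1, 0, 0, -0.001, 0, 0, 0], [1, 0, 0, -0.001, 0, 0, 0], [1, 0, 0, 0.02, 0, 0, 0], [1, 0, 0, 0.05, 0, 0, 0], [1, 0, 0, 0.08, 0, 0, 0], [1, 0, 0, 0.11, 0, 0, 0], [1, 0, 0, 0.14, 0, 0, 0], [1, 0, 0, 0.16, 0, 0, 0], [1, 0, 0, 0.16, 0, 0, 0]]])

```text
time_s: 9.57
eef_pos: [551.6, -182.7, 245.4]
ee_rot: [179.8, 0.4, 140.0]
force: [0.7, 0.3, 0.7]
finger_gap: 85.5
grip_force: 0.0
```

```bash
python3 - <<'E'
from h import *
np.set_printoptions(suppress=True,precision=1)
a=shot('wrist');b=shot('side');s=robot.get_obs();print(s['eef_pos'],s['ee_rot'],s['force'],s['joint_pos'])
cv2.imwrite('pics/z7.png',np.hstack([cv2.resize(a,(480,300)),cv2.resize(b[60:260,270:470],(300,300))]))
E
```

```text
[ 549.3 -182.   240.9] [180.    0.1 140. ] [ 0.3 -0.1 -0.5] [ 13.8  17.8  -2.1 102.    0.7  60.1  61.5]
```

View pics/z7.png

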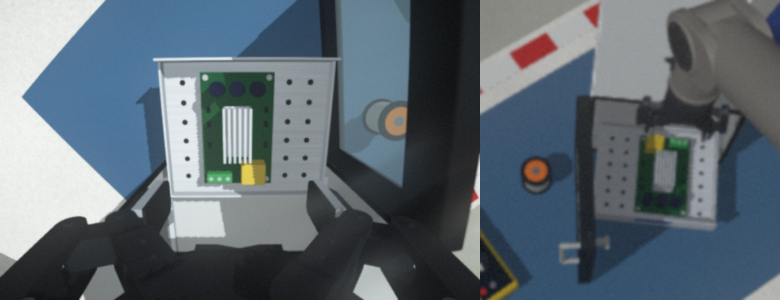

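The board stands flat inside the tray, heatsink at (237,135) in the wrist view, with clear margins all round. Next I'll put the shut fingers in front of the lip.

Request:
send_rows(steps=[[[0, -0.025, 0.023, 0, 0, 0, 0], [0, -0.05, 0.046, 0, 0, 0, 0], [0, -0.075, 0.069, 0, 0, 0, 0], [0, -0.093, 0.087, 0, 0, 0, 0], [0, -0.093, 0.087, 0, 0, 0, 0], [0, -0.093, 0.087, -0.04, 0, 0, 0], [0, -0.093, 0.087, -0.08, 0, 0, 0], [0, -0.093, 0.087, -0.12, 0, 0, 0], [0, -0.093, 0.087, -0.15, 0, 0, 0], [0, -0.093, 0.087, -0.165, 0, 0, 0], [0, -0.093, 0.087, -0.17, 0, 0, 0], [0, -0.093, 0.087, -0.17, 0, 0, 0]]])

```text
time_s: 10.67
eef_pos: [454.6, -95.1, 68.4]
ee_rot: [-179.9, -0.2, 140.0]
force: [-0.8, 0.6, 0.7]
finger_gap: 0.1
grip_force: 0.0
```

Request:
send_rows(steps=[[[0, 0.004, -0.003, 0, -0.01, -0.012, 0], [0, 0.008, -0.006, 0, -0.024, -0.028, 0], [0, 0.012, -0.01, 0, -0.038, -0.045, 0], [0, 0.018, -0.015, 0, -0.057, -0.067, 0], [0, 0.026, -0.022, 0, -0.08, -0.095, 0], [0, 0.034, -0.028, 0, -0.104, -0.124, 0], [0, 0.042, -0.035, 0, -0.13, -0.154, 0], [0, 0.051, -0.042, 0, -0.156, -0.185, 0], [0, 0.059, -0.05, 0, -0.182, -0.216, 0], [0, 0.067, -0.057, 0, -0.208, -0.247, 0], [0, 0.076, -0.064, 0, -0.234, -0.278, 0], [0, 0.084, -0.071, 0, -0.26, -0.309, 0], [0, 0.092, -0.077, 0, -0.283, -0.337, 0], [0, 0.1, -0.084, 0, -0.307, -0.365, 0], [0, 0.106, -0.089, 0, -0.326, -0.387, 0], [0, 0.111, -0.093, 0, -0.342, -0.407, 0], [0, 0.115, -0.096, 0, -0.354, -0.421, 0], [0, 0.115, -0.096, 0, -0.354, -0.421, 0]]])

```text
time_s: 12.17
eef_pos: [571.0, -190.4, 71.0]
ee_rot: [179.9, 31.5, 140.0]
force: [-2.2, -1.3, 0.2]
finger_gap: -0.2
grip_force: 0.9
```

```bash
python3 - <<'E'
from h import *
np.set_printoptions(suppress=True,precision=1)
s=robot.get_obs();print(s['eef_pos'],s['ee_rot'],s['force'],s['joint_pos'])
p=s['eef_pos'][:2]-[711.4,-295.9]; print(p@[.766,-.643],p@[.643,.766])
E
```

```text
[ 571.  -190.4   71. ] [179.9  31.5 140. ] [-2.2 -1.3  0.2] [-12.4  27.   18.  129.2  93.   10.7 -38.8]
-175.4212172298142 -9.443169091107702
```

Request:
send_rows(steps=[[[0, 0.004, -0.003, 0, 0, 0, 0], [0, 0.008, -0.007, 0, 0, 0, 0], [0, 0.012, -0.01, 0, 0, 0, 0], [0, 0.016, -0.013, 0, 0, 0, 0], [0, 0.019, -0.016, 0, 0, 0, 0], [0, 0.019, -0.016, 0, 0, 0, 0]]])

```text
time_s: 12.67
eef_pos: [590.8, -207.1, 71.4]
ee_rot: [179.9, 31.5, 139.9]
force: [0.2, 0.5, 1.1]
finger_gap: 0.0
grip_force: 0.0
```

```bash
python3 - <<'E'
from h import *
np.set_printoptions(suppress=True,precision=1)
s=robot.get_obs();print(s['eef_pos'],s['ee_rot'],s['force'],s['joint_pos'])
p=s['eef_pos'][:2]-[711.4,-295.9]; print(p@[.766,-.643],p@[.643,.766])
E
```

```text
[ 590.8 -207.1   71.4] [179.9  31.5 139.9] [0.2 0.5 1.1] [ -8.8  28.1  16.1 126.2  87.   10.5 -30.8]
-149.42815125160112 -9.52585837680019
```

Request:
send_rows(steps=[[[0, 0.002, -0.001, 0, 0, 0, 0], [0, 0.003, -0.003, 0, 0, 0, 0], [0, 0.005, -0.004, 0, 0, 0, 0], [0, 0.006, -0.005, 0, 0, 0, 0], [0, 0.006, -0.005, 0, 0, 0, 0]]])

```text
time_s: 13.08
eef_pos: [596.1, -212.2, 70.5]
ee_rot: [-180.0, 31.5, 140.0]
force: [-0.1, 0.0, 0.4]
finger_gap: -0.1
grip_force: 0.0
```

Request:
send_rows(steps=[[[0, 0.001, -0.001, 0, 0, 0, 0], [0, 0.002, -0.002, 0, 0, 0, 0], [0, 0.003, -0.002, 0, 0, 0, 0], [0, 0.003, -0.002, 0, 0, 0, 0]]])

```text
time_s: 13.42
eef_pos: [598.6, -214.3, 70.3]
ee_rot: [-179.9, 31.4, 140.0]
force: [-1.0, 1.7, 0.7]
finger_gap: -0.4
grip_force: 0.4
```

Request:
send_rows(steps=[[[0, 0.001, -0.001, 0, 0, 0, 0], [0, 0.0015, -0.0013, 0, 0, 0, 0], [0, 0.0025, -0.002, 0, 0, 0, 0], [0, 0.0025, -0.002, 0, 0, 0, 0]]])

```text
time_s: 13.75
eef_pos: [599.0, -214.5, 69.3]
ee_rot: [-179.9, 31.3, 140.1]
force: [-11.7, 7.5, 9.8]
finger_gap: 0.1
grip_force: 7.3
```

The tray is home: force rose to 15 N with no further travel. I'll back off, straighten the tool and rise.

Request:
send_rows(steps=[[[0, -0.01, 0.008, 0, 0, 0, 0], [0, -0.03, 0.025, 0, 0, 0, 0], [0, -0.055, 0.046, 0, 0.05, 0.06, 0], [0, -0.08, 0.067, 0, 0.12, 0.143, 0], [0, -0.08, 0.067, 0.03, 0.19, 0.226, 0], [0, -0.08, 0.067, 0.065, 0.26, 0.31, 0], [0, -0.08, 0.067, 0.1, 0.31, 0.37, 0], [0, -0.08, 0.067, 0.135, 0.354, 0.421, 0], [0, -0.08, 0.067, 0.17, 0.354, 0.421, 0], [0, -0.08, 0.067, 0.2, 0.354, 0.421, 0], [0, -0.08, 0.067, 0.22, 0.354, 0.421, 0], [0, -0.08, 0.067, 0.22, 0.354, 0.421, 0]]])

```text
time_s: 14.75
eef_pos: [523.0, -154.8, 276.4]
ee_rot: [179.9, -0.4, 139.7]
force: [2.1, -1.6, -0.8]
finger_gap: 0.2
grip_force: 0.0
```

```bash
python3 - <<'E'
from h import *
np.set_printoptions(suppress=True,precision=1)
a=shot('wrist');b=shot('side');s=robot.get_obs();print(s['eef_pos'],s['ee_rot'],s['force'],s['joint_pos'])
cv2.imwrite('pics/z8.png',np.hstack([cv2.resize(a,(480,300)),cv2.resize(b[60:260,270:470],(300,300))]))
E
```

```text
[ 526.4 -152.7  281.3] [179.7   0.5 139.9] [ 0.  -0.1  0.6] [ 25.7  13.6 -19.  102.6   4.9  64.   54.9]
```

View pics/z8.png

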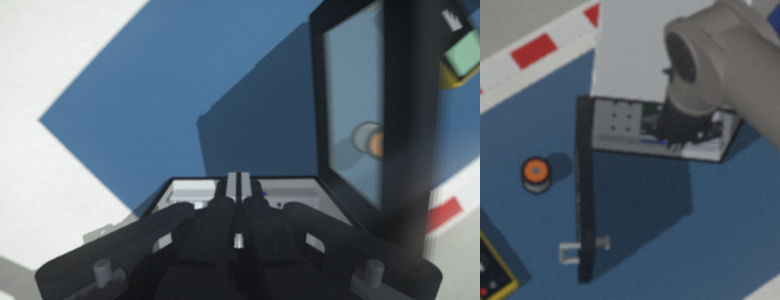

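The side view shows the tray flush in the cabinet and the door untouched at about 82°. Next I'll go over the door to its outer side.

Request:
send_rows(steps=[[[0, 0.004, 0.02, 0.01, 0, 0, 0], [0, 0.011, 0.055, 0.01, 0, 0, 0], [0, 0.019, 0.095, 0.01, 0, 0, 0], [0, 0.027, 0.135, 0.01, 0, 0, 0], [0, 0.035, 0.175, 0.01, 0, 0, 0], [0, 0.042, 0.211, 0.01, 0, 0, 0], [0, 0.046, 0.226, 0.01, 0, 0, 0], [0, 0.046, 0.226, 0.01, 0, 0, 0], [0, 0.046, 0.226, -0.03, 0, 0, 0], [0, 0.046, 0.226, -0.065, 0, 0, 0], [0, 0.046, 0.226, -0.085, 0, 0, 0], [0, 0.046, 0.226, -0.085, 0, 0, 0], [0, 0.046, 0.226, -0.085, 0, 0, 0]]])

```text
time_s: 15.93
eef_pos: [567.6, 73.4, 188.4]
ee_rot: [-179.8, -0.1, 139.9]
force: [0.8, 0.7, 0.8]
finger_gap: 0.2
grip_force: 0.0
```

```bash
cat >d.py <<'E'
from h import *
np.set_printoptions(suppress=True,precision=1)
s=robot.get_obs();print(s['time_s'],s['eef_pos'],s['ee_rot'],s['force'],s['joint_pos'])
p=s['eef_pos'][:2]-[702,-100]; r=np.hypot(*p); a=np.degrees(np.arctan2(p[1],p[0]))%360; off=39
print('r,bearing',r,a,'door angle if touching',229.7-a-np.degrees(np.arcsin(off/r)))
E
python3 d.py; python3 - <<'E'
import numpy as np
h=np.array([702,-100.])
for d in range(86,-3,-4):
    u=np.radians(229.7-d); e=np.array([np.cos(u),np.sin(u)]); n=np.array([np.sin(u),-np.cos(u)])
    print(d,np.round(h+205*e+39*n,0))
E
```

```text
15.9333 [567.6  73.4 188.4] [-179.8   -0.1  139.9] [0.8 0.7 0.8] [  6.   22.4 -24.8 104.5  11.1  55.7  26.4]
r,bearing 219.37787743520605 127.7869685113818 door angle if touching 91.6728189320032
86 [560.  53.]
82 [550.  43.]
78 [540.  32.]
74 [531.  20.]
70 [523.   8.]
66 [516.  -5.]
62 [510. -18.]
58 [505. -32.]
54 [501. -46.]
50 [497. -60.]
46 [495. -74.]
42 [494. -89.]
38 [ 493. -103.]
34 [ 494. -118.]
30 [ 496. -132.]
26 [ 499. -147.]
22 [ 502. -161.]
18 [ 507. -175.]
14 [ 513. -188.]
10 [ 519. -201.]
6 [ 527. -213.]
2 [ 535. -225.]
-2 [ 544. -237.]
```

Request:
send_rows(steps=[[[0, -0.008, -0.02, 0.006, 0, 0, 0], [0, -0.018, -0.03, 0.006, 0, 0, 0], [0, -0.028, -0.041, 0.006, 0, 0, 0], [0, -0.037, -0.053, 0.006, 0, 0, 0], [0, -0.045, -0.065, 0.006, 0, 0, 0], [0, -0.052, -0.078, 0.006, 0, 0, 0], [0, -0.058, -0.091, 0.006, 0, 0, 0], [0, -0.063, -0.105, 0.006, 0, 0, 0], [0, -0.067, -0.119, 0.006, 0, 0, 0], [0, -0.071, -0.133, 0.006, 0, 0, 0], [0, -0.073, -0.147, 0.006, 0, 0, 0], [0, -0.074, -0.162, 0.006, 0, 0, 0], [0, -0.075, -0.176, 0.006, 0, 0, 0], [0, -0.074, -0.191, 0.006, 0, 0, 0], [0, -0.073, -0.2, 0.006, 0, 0, 0], [0, -0.073, -0.2, 0.006, 0, 0, 0]]])

```text
time_s: 17.27
eef_pos: [494.4, -128.1, 195.3]
ee_rot: [-179.9, -0.0, 139.8]
force: [0.5, -0.1, -0.0]
finger_gap: -0.0
grip_force: 0.0
```

```bash
python3 d.py
```

```text
17.2667 [ 494.4 -128.1  195.3] [-179.9   -0.   139.8] [ 0.5 -0.1 -0. ] [ 25.2  15.7 -20.8 112.3   7.   53.2  50.7]
r,bearing 209.51703012337865 187.72097615182156 door angle if touching 31.251280544567976
```

Request:
send_rows(steps=[[[0, 0.003, -0.011, 0, 0, 0, 0], [0, 0.005, -0.019, 0, 0, 0, 0], [0, 0.008, -0.033, 0, 0, 0, 0], [0, 0.013, -0.047, 0, 0, 0, 0], [0, 0.019, -0.06, 0, 0, 0, 0], [0, 0.022, -0.066, 0, 0, 0, 0], [0, 0.025, -0.073, 0, 0, 0, 0], [0, 0.029, -0.079, 0, 0, 0, 0], [0, 0.033, -0.085, 0, 0, 0, 0], [0, 0.033, -0.085, 0, 0, 0, 0]]])

```text
time_s: 18.1
eef_pos: [529.1, -211.7, 195.1]
ee_rot: [-180.0, -0.0, 139.9]
force: [0.0, -0.6, 0.5]
finger_gap: 0.0
grip_force: 0.0
```

```bash
python3 d.py; python3 - <<'E'
from h import *
im=shot('scene'); h=np.array([702,-100.])
for d in range(0,90,4):
    u=np.radians(229.7-d); e=np.array([np.cos(u),np.sin(u)]); n=np.array([np.sin(u),-np.cos(u)])
    P=[np.r_[h+r*e+12*n,250] for r in (240,255,265,275)]
    q=proj('scene',P).round().astype(int); print(d,[int(im[y,x].max()) for x,y in q])
E
```

```text
18.1 [ 529.1 -211.7  195.1] [-180.    -0.   139.9] [ 0.  -0.6  0.5] [ 30.   20.8 -18.2 104.9   7.7  55.5  58.5]
r,bearing 205.88003454792567 212.85840744086343 door angle if touching 5.922029918825814
0 [21, 81, 48, 85]
4 [26, 23, 25, 26]
8 [81, 99, 92, 96]
12 [53, 40, 70, 103]
16 [64, 66, 71, 50]
20 [60, 70, 83, 83]
24 [71, 81, 88, 88]
28 [74, 86, 94, 100]
32 [83, 92, 100, 102]
36 [65, 97, 100, 103]
40 [88, 88, 88, 80]
44 [99, 93, 93, 90]
48 [104, 105, 104, 101]
52 [105, 102, 105, 103]
56 [103, 103, 103, 102]
60 [103, 103, 103, 104]
64 [104, 104, 103, 104]
68 [103, 104, 103, 105]
72 [104, 105, 104, 104]
76 [104, 102, 106, 103]
80 [104, 103, 103, 103]
84 [106, 103, 103, 103]
88 [104, 104, 104, 105]
```

The door stands at about 4–5°. Next I'll push it slowly over the roller.

Request:
send_rows(steps=[[[0, 0.0015, -0.0013, 0, 0, 0, 0], [0, 0.003, -0.0026, 0, 0, 0, 0], [0, 0.0046, -0.0039, 0, 0, 0, 0], [0, 0.006, -0.005, 0, 0, 0, 0], [0, 0.006, -0.005, 0, 0, 0, 0]]])

```text
time_s: 18.57
eef_pos: [534.6, -215.5, 195.3]
ee_rot: [-180.0, -0.0, 140.0]
force: [0.4, 0.5, -0.7]
finger_gap: -0.4
grip_force: 0.0
```

```bash
python3 d.py
```

```text
18.5667 [ 534.6 -215.5  195.3] [-180.   -0.  140.] [ 0.4  0.5 -0.7] [ 30.1  21.4 -18.  104.    7.8  55.8  58.7]
r,bearing 203.37180328517013 214.6202158271707 door angle if touching 4.023862057564431
```

Request:
send_rows(steps=[[[0, 0.0015, -0.0013, 0, 0, 0, 0], [0, 0.003, -0.0026, 0, 0, 0, 0], [0, 0.0046, -0.0039, 0, 0, 0, 0], [0, 0.006, -0.005, 0, 0, 0, 0], [0, 0.006, -0.005, 0, 0, 0, 0]]])

```text
time_s: 18.98
eef_pos: [537.8, -218.8, 194.3]
ee_rot: [-179.9, -0.4, 140.0]
force: [-7.6, 5.7, 3.4]
finger_gap: -0.4
grip_force: 0.0
```

```bash
python3 d.py
```

```text
18.9833 [ 537.8 -218.8  194.3] [-179.9   -0.4  140. ] [-7.6  5.7  3.4] [ 30.1  22.  -17.9 103.2   7.9  56.4  59. ]
r,bearing 202.65915126790742 215.88953378343214 door angle if touching 2.7151734116733817
```

On the roller, at 9.5 N. I'll keep pushing.

Request:
send_rows(steps=[[[0, 0.0015, -0.0013, 0, 0, 0, 0], [0, 0.003, -0.0026, 0, 0, 0, 0], [0, 0.0046, -0.0039, 0, 0, 0, 0], [0, 0.006, -0.005, 0, 0, 0, 0], [0, 0.006, -0.005, 0, 0, 0, 0], [0, 0.006, -0.005, 0, 0, 0, 0]]])

```text
time_s: 19.48
eef_pos: [546.5, -225.5, 195.1]
ee_rot: [-180.0, -0.1, 140.0]
force: [-0.9, -0.1, -0.3]
finger_gap: 0.0
grip_force: 0.0
```

```bash
python3 d.py
```

```text
19.4833 [ 546.5 -225.5  195.1] [-180.    -0.1  140. ] [-0.9 -0.1 -0.3] [ 30.2  22.7 -17.7 102.    8.1  56.5  59.3]
r,bearing 199.85407853294183 218.89718035195435 door angle if touching -0.4502213482254849
```

Request:
send_rows(steps=[[[0, 0.0015, -0.0013, 0, 0, 0, 0], [0, 0.003, -0.0026, 0, 0, 0, 0], [0, 0.004, -0.0034, 0, 0, 0, 0], [0, 0.004, -0.0034, 0, 0, 0, 0]]])

```text
time_s: 19.82
eef_pos: [546.9, -224.7, 194.1]
ee_rot: [-179.9, -0.7, 140.2]
force: [-14.2, 11.0, 5.5]
finger_gap: -0.0
grip_force: 0.0
```

Hard stop: the force rises to 18 N with no travel, so the door is home. I'll back off and check.

Request:
send_rows(steps=[[[0, -0.005, 0.004, 0, 0, 0, 0], [0, -0.02, 0.017, 0, 0, 0, 0], [0, -0.04, 0.035, 0.01, 0, 0, 0], [0, -0.06, 0.05, 0.04, 0, 0, 0], [0, -0.06, 0.05, 0.08, 0, 0, 0], [0, -0.06, 0.05, 0.12, 0, 0, 0], [0, -0.06, 0.05, 0.14, 0, 0, 0], [0, -0.06, 0.05, 0.14, 0, 0, 0], [0, -0.06, 0.05, 0.14, 0, 0, 0], [0, -0.06, 0.05, 0.14, 0, 0, 0], [0, -0.06, 0.05, 0.14, 0, 0, 0], [0, -0.06, 0.05, 0.14, 0, 0, 0]]])

```text
time_s: 20.82
eef_pos: [489.8, -178.7, 333.8]
ee_rot: [-179.9, -0.2, 140.0]
force: [-0.4, 0.5, 0.0]
finger_gap: -0.1
grip_force: 0.0
```

```bash
python3 d.py; python3 - <<'E'
from h import *
im=shot('scene'); h=np.array([702,-100.])
for d in np.arange(-2,8,1):
    u=np.radians(229.7-d); e=np.array([np.cos(u),np.sin(u)]); n=np.array([np.sin(u),-np.cos(u)])
    q=proj('scene',[np.r_[h+r*e+12*n,250] for r in (200,225,240,250,260,270)]).round().astype(int); print(d,[int(im[y,x].max()) for x,y in q])
E
```

```text
20.8167 [ 489.8 -178.7  333.8] [-179.9   -0.2  140. ] [-0.4  0.5  0. ] [ 30.6   9.2 -19.7 101.1   3.3  70.5  60. ]
r,bearing 226.3734641592637 200.35271962136247 door angle if touching 19.426773232487943
-2 [33, 34, 42, 52, 54, 24]
-1 [34, 33, 35, 32, 38, 24]
0 [33, 34, 33, 35, 35, 27]
1 [36, 30, 35, 35, 34, 20]
2 [34, 40, 47, 37, 74, 55]
3 [68, 67, 97, 65, 105, 98]
4 [93, 100, 101, 71, 124, 100]
5 [102, 101, 101, 78, 128, 100]
6 [102, 99, 100, 98, 135, 101]
7 [102, 100, 101, 101, 131, 100]
```

The dark door band is centred on 0°, so the door is shut. Handing in.

```bash
python3 -c "
from plant import robot
print(robot.finish_job())"
```

```text
the job is handed in; nothing more can be done
None
```

The board stands flat on the tray, the tray is home and the door is shut on its catch; the job is handed in at about 21 s, with no verdict returned.

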